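# Clear the jammed tin chute

## Task

A tin has run past the sprung stop of the little feed chute and jammed under its blue hood. Lift the waiting tin out of the chute and set it in the green tray; then nudge the jammed tin back up the chute floor past the sprung stop until it lies clear of the hood, lift it out and set it in the tray too. Both tins must finish flat on the tray's floor, lid up, and the red jar in the tray and the other things on the bench are to be left standing or lying where they are.

Things in the scene. Friction and masses are not known exactly. Their poses are not given: they have to be found in the camera images.
- chute: Fixed feed chute: aluminium channel, slope 0.21 rad, climbing away from the robot. Origin: on its floor surface, centre line, 60 mm over the bench, 90 mm up from the lower end. x up the slope along the floor, y across to the left, z square off the floor. 66 mm wide inside, walls 4 mm thick. With the waiting tin in it there is no room to bring the jammed tin clear of the hood.
- chute_mouth (a point): Point on the chute's floor at its lower end, centre line (chute x = -90 mm), 41 mm over the bench. A steel bar 5 mm high crosses the floor here, chute x = -90 to -84 mm. Below this end there is only the bench, so a finger can come down here and enter the hood's slot.
- hood_edge (a point): Point on the chute's floor under the hood's upper edge (chute x = -18 mm). The blue hood covers chute x = -90 to -18 mm: walls 34 mm high and two lips, 31 to 34 mm above the floor, that leave a slot 42 mm wide along the middle, open at the lower end, over its whole length. A dark housing stands outside the left wall at chute x = -43 to -19 mm, out to y = 69 mm, 22 mm high.
- backstop (a point): Point on the chute's floor at the face of the backstop, 22 mm high (chute x = 82 mm), where the channel ends. From the hood's edge to here the channel is open above, with walls 8 mm high.
- stop_nose (a joint): Sprung stop: upright brass roller nose, 16 mm diameter, 4 to 19 mm above the floor at chute x = -27 mm, that sticks out of the left wall to y = 22 mm. 0 = fully out; grows (m, at most 0.012) as it is pushed into the wall; springs out again (1.5 N, 150 N/m). A tin going past presses it back 5 to 9 mm, which takes some 4 to 14 N along the chute.
- jammed_tin_center (a point): Centre (half-way up) of the jammed tin: round white slip-lid tin, 62 mm diameter, 27 mm high, 60 g, its z along its axis out of the lid. Starts flat on the chute's floor under the hood, at about x = -52 mm in the chute's frame, between the steel bar and the sprung stop. It lies clear of the hood when its centre is at x = 13 mm or more. Friction holds it wherever it is left on the slope.
- waiting_tin_center (a point): Centre (half-way up) of the waiting tin, the same kind of tin (62 mm diameter, 27 mm high, 60 g). Starts flat on the floor of the chute's open part, centre at x = 20 to 46 mm in the chute's frame.
- tray: Green open tray, fixed, 170 (x) x 240 (y) x 12 mm high, walls 4 mm, floor surface 4 mm above the bench. Origin: centre of its underside on the bench; x, y along its sides, z up. Behind it a tall wire jar carousel (some 0.4 m high) begins about 0.57 m ahead of the robot base: the spots at the tray's near side leave the hand most room.
- red_jar: Screw-lid glass jar with red contents and black lid, 49 mm diameter, 56 mm high, loose, stands somewhere in the tray; leave it. Origin: centre of its underside.
- bottle: Grey metal bottle, 68 mm diameter, 174 mm high, loose, stands near the bench's front between chute and tray; leave it. Origin: centre of its underside. Behind it stands a fixed grey carry case with a raised handle: cross between chute and tray with the fingertips about 0.3 m above the bench.
- graphite_tool: Graphite paddle with wooden handle, 174 x 34 x 23 mm, loose, lies at the bench's front edge; leave it. Origin: centre of its underside, x along it.
- marver: Black graphite block, 50 x 50 x 18 mm, loose, between chute and bottle; leave it. Origin: centre of its underside.

How it is judged:
By the outcome, as a careful person would: the job done as asked, in the order asked, and still so for the second after the job is handed in, with the robot touching nothing.
It also fails if it takes over 72 s, if anything falls off the work surface, if the arm or the gripper's body presses on something with over 40 N, if the wrist force passes 120 N, or if a joint passes its speed limit or range.

## Robot

A 6-joint arm with a two-finger parallel gripper is mounted at the origin on a cart in front of the work surface, level with it; the furniture and walls round the work are solid. World frame = base frame: x ahead of the robot, y to its left, z up, the work surface at z = 0. Lengths are in m, angles in rad, forces in N, time in s.
With the tool pointing down it reaches from about 0.3 to 0.875 m from the base axis. Payload 6.4 kg.
Tool frame: the origin (TCP) lies on the centre line of the jaws, within the pads' length; the fingertips stand 17 mm ahead of it and the grasp point (between the pads) lies 2 mm behind it; z points along the fingers, y is the line along which they close (so a half turn about z gives the same grasp; the last joint's range is limited). The gripper opens to 85 mm and grips with 20 to 120 N. Pads are 22 mm wide; open, the fingers measure 114 mm over their backs; the gripper's body (76 mm by 85 mm) begins 54 mm behind the grasp point. The pads swing forward as they close: fully open they stand 13 mm farther back than shut.
Start: joints at [-1.332, 0.181, 1.607, -0, 1.354, -0.206], TCP at [0.247, -0.519, 0.248] pointing down, gripper open.
Joint ranges: [-2.99, 2.99], [-0.89, 2.07], [0.3, 2.58], [-1.14, 4.28], [0, 2.63], [-3.12, 3.12]. Speed limits (rad/s): [2.57, 2.57, 3.01, 3.14, 3.14, 3.14].

## Interface

Orientations are given as a unit quaternion [w, x, y, z].
In Python, from station import env gives the robot as it stands.
- The arm moves only by the shell command python3 -m pendant 'ROWS' [OPENING] [FORCE]. ROWS is JSON, a list of rows, each an object with "offset": the shift along the world's x, y, z in mm, a list of three; "twist": the turn about the world's z in degrees. In form: [{"offset": [tx, ty, tz], "twist": twist}, ...]. A call has exactly 10 rows; each row is the pose to reach, as a shift and turn from the pose commanded when the call began; what a row does not reach only later rows make up. A row lasts 1/12 s, in which the tool goes at most 41.7 mm and 7.16 degrees, less where a joint would pass 70% of its speed; a pose out of reach is approached as far as the arm can. A call with a gripper value outside its range is refused whole. OPENING is the finger opening in mm, from 0 to 85.4, set as the call begins (- or left out, the last holds). The fingers move at their own pace and stop on an object; FORCE is the grip in N (left out, the last holds). Time passes only in rows, so rows that repeat a pose let the fingers close, or fill a call up. It gives the time, the measured TCP pose, the force, the opening and the grip force at its end, in the units of the state.
- env.state(): the state, without advancing time (a new reading comes with each control period).
- env.read_camera(name): name is "scene" or "side" or "wrist"; returns the picture (400x640x3 uint8, blue, green, red); there is no depth.
- env.get_calibration(name): a dict with "fx", "fy", "cx", "cy" (pixels), "world_to_cam" (4x4, takes a point from world to camera coordinates); the wrist camera has in their place "hand_eye" (4x4, takes a point from camera to tool coordinates, whose origin is the TCP and whose axes are the flange's). Camera axes: x right, y up, looking along -z (the intrinsics and any distortion apply to the point x, -y, -z); pixel columns grow to the right and rows downward; lengths in m; the calibration is good to about 2 mm. A picture is of the moment at which its call begins: read the wrist's pose just before it. get_calibration takes no time and is no camera call.
- env.hand_in(): hands the job in; it is judged then, once.
The state is a dict: "t": time; "joint_positions": joint angles; "dq": joint speeds; "effort": joint torques, N m; "tool_pos": TCP position; "tool_rot": TCP orientation; "ft_force": force on the tool from outside, world axes, zero at the start; "ft_torque": the same for the moment, N m; "width": finger opening in m; "grip_force": force on a finger pad.
Only numpy, scipy, OpenCV 4.12 (cv2) and the standard library are available. Lean on these libraries where they do the work, as an engineer would, in place of code of your own. Each camera call takes 0.05 s, during which the arm holds its last target. There are 200 camera calls.

## Working session

There is one attempt and no reset: what is moved stays moved. The work goes in short steps, Python scripts to look and compute and a shell command to move; the robot and the scene stay as the last step left them, time stands still between calls to the robot, and variables do not carry over. Pictures are saved under pics/ and viewed, at most 10 in all, crops included, and the job is handed in when it is done.

```bash
ls; mkdir -p pics
python3 - <<'E'
from station import env
import cv2,numpy as np
s=env.state();print(s['t'],s['tool_pos'],s['tool_rot'],s['width'])
for n in ['scene','side','wrist']:
    cv2.imwrite(f'pics/{n}0.png',env.read_camera(n)); c=env.get_calibration(n)
    print(n,{k:np.round(v,4).tolist() for k,v in c.items() if not isinstance(v,str)})
E
```

```text
pics
0.0 [ 0.24730266 -0.51851901  0.24736631] [-8.86466629e-04  9.75372724e-01  2.20561246e-01 -9.49559539e-06] 0.08498647555646906
scene {'fx': 366.3938, 'fy': 366.3938, 'cx': 317.6986, 'cy': 197.3363, 'world_to_cam': [[0.9089, -0.4162, -0.0249, -0.4335], [0.1902, 0.3608, 0.913, -0.1807], [-0.371, -0.8346, 0.4071, -0.7566], [0.0, 0.0, 0.0, 1.0]]}
side {'fx': 491.1996, 'fy': 491.1996, 'cx': 319.6139, 'cy': 200.5733, 'world_to_cam': [[0.7435, 0.6687, -0.0066, -0.3602], [-0.5818, 0.6518, 0.4865, 0.2514], [0.3296, -0.3579, 0.8736, -1.4063], [0.0, 0.0, 0.0, 1.0]]}
wrist {'fx': 317.4371, 'fy': 317.4371, 'cx': 319.2086, 'cy': 190.8497, 'hand_eye': [[0.001, 0.9481, 0.318, 0.082], [1.0, -0.0008, -0.0009, -0.0007], [-0.0006, 0.318, -0.9481, -0.126], [0.0, 0.0, 0.0, 1.0]]}
```

View pics/scene0.png

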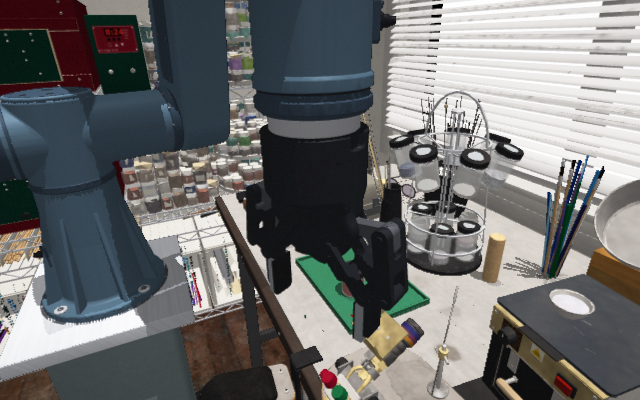

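View pics/side0.png

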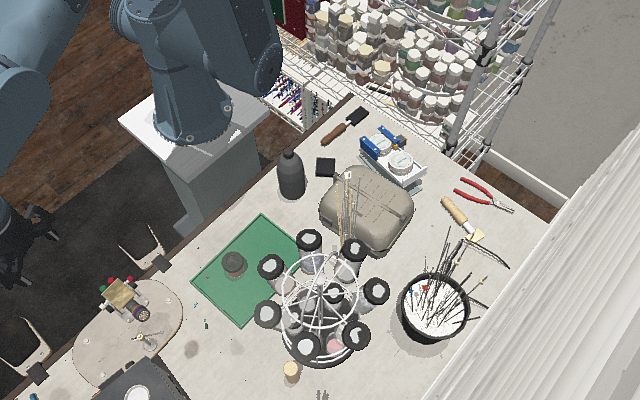

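View pics/wrist0.png

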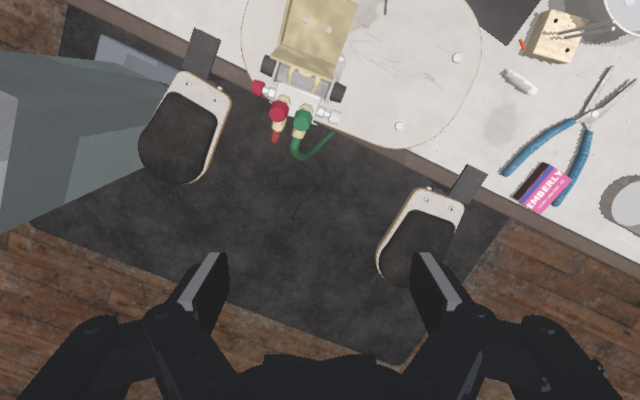

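The side view shows the chute at about (393,160): the hood with the jammed tin near (378,143), and the waiting tin near (400,162). The bottle is at (291,175), the tray spans (190-300, 213-328) and the jar is at (233,262). I'll estimate positions from this, then take a closer wrist view.

```bash
cat > h.py <<'E'
from station import env
import cv2,numpy as np
from scipy.spatial.transform import Rotation as R
def ray(name,uv,st=None):
    c=env.get_calibration(name); u,v=uv
    d=np.array([(u-c['cx'])/c['fx'],-(v-c['cy'])/c['fy'],-1.])
    if name=='wrist':
        q=st['tool_rot'];Rt=R.from_quat([q[1],q[2],q[3],q[0]]).as_matrix();H=np.array(c['hand_eye'])
        return st['tool_pos']+Rt@H[:3,3],Rt@H[:3,:3]@d
    W=np.array(c['world_to_cam']);return -W[:3,:3].T@W[:3,3],W[:3,:3].T@d
def onz(name,uv,z,st=None):
    o,d=ray(name,uv,st);return o+d*(z-o[2])/d[2]
def proj(name,p,st=None):
    c=env.get_calibration(name)
    if name=='wrist':
        q=st['tool_rot'];Rt=R.from_quat([q[1],q[2],q[3],q[0]]).as_matrix();H=np.array(c['hand_eye'])
        pc=H[:3,:3].T@(Rt.T@(np.asarray(p)-st['tool_pos'])-H[:3,3])
    else:
        W=np.array(c['world_to_cam']);pc=W[:3,:3]@p+W[:3,3]
    return np.array([c['cx']-c['fx']*pc[0]/pc[2],c['cy']+c['fy']*pc[1]/pc[2]])
E
python3 - <<'E'
from h import *
for n,uv,z in [('jam',(378,143),.08),('wait',(400,162),.095),('bottle base',(291,192),0),('jar top',(233,257),.06),('trayL',(190,283),.012),('trayT',(262,214),.012),('trayB',(243,328),.012),('marver',(325,163),.018),('gtool',(345,125),.012),('case',(365,200),.1)]:
    print(n,onz('side',uv,z).round(3))
im=cv2.imread('pics/side0.png');cv2.imwrite('pics/sidec.png',cv2.resize(im[100:210,330:450],None,fx=5,fy=5,interpolation=cv2.INTER_CUBIC))
E
```

```text
jam [0.49  0.217 0.08 ]
wait [0.572 0.199 0.095]
bottle base [ 0.389 -0.005  0.   ]
jar top [ 0.435 -0.241  0.06 ]
trayL [ 0.387 -0.344  0.012]
trayT [ 0.384 -0.104  0.012]
trayB [ 0.556 -0.334  0.012]
marver [0.403 0.113 0.018]
gtool [0.357 0.247 0.012]
case [0.577 0.057 0.1  ]
```

View pics/sidec.png

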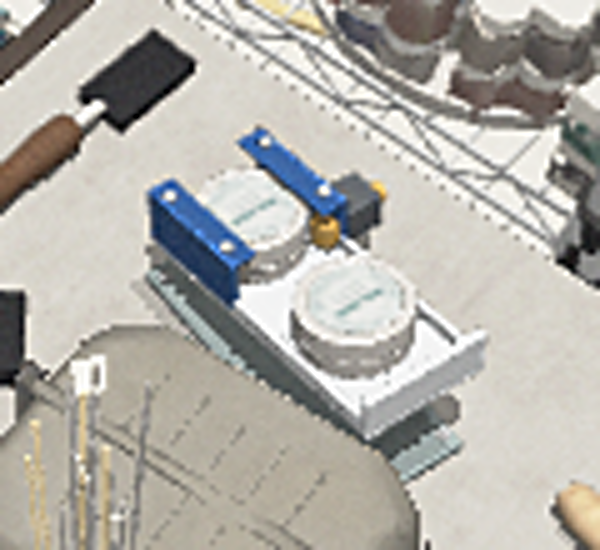

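The crop shows the hood's blue lips with the jammed tin between them, the brass nose at (325,232) and the waiting tin at (355,310). The grey case lies close to the chute's right side. Next I move the wrist camera above the chute.

```bash
python3 -m pendant '[{"offset":[10,30,30],"twist":-4},{"offset":[20,60,55],"twist":-10},{"offset":[280,720,90],"twist":-37},{"offset":[280,720,90],"twist":-37},{"offset":[280,720,90],"twist":-37},{"offset":[280,720,90],"twist":-37},{"offset":[280,720,90],"twist":-37},{"offset":[280,720,90],"twist":-37},{"offset":[280,720,90],"twist":-37},{"offset":[280,720,90],"twist":-37}]' 85
python3 -c "
from h import *
print(env.state()['tool_pos'])"
```

```text
t: 0.98
tool_pos: [0.3887, -0.1497, 0.3195]
tool_rot: [0.0, 0.995, -0.101, 0.0]
ft_force: [0.6, -0.4, 1.1]
width: 0.0848
grip_force: 0.0
[ 0.38867205 -0.14967127  0.31954021]
```

```bash
python3 -m pendant '[{"offset":[130,345,10],"twist":0},{"offset":[130,345,10],"twist":0},{"offset":[130,345,10],"twist":0},{"offset":[130,345,10],"twist":0},{"offset":[130,345,10],"twist":0},{"offset":[130,345,10],"twist":0},{"offset":[130,345,10],"twist":0},{"offset":[130,345,10],"twist":0},{"offset":[130,345,10],"twist":0},{"offset":[130,345,10],"twist":0}]'
python3 - <<'E'
from h import *
import pickle
s=env.state();im=env.read_camera('wrist');cv2.imwrite('pics/w1.png',im);pickle.dump(s,open('s1.pkl','wb'))
cv2.imwrite('pics/scene1.png',env.read_camera('scene'));cv2.imwrite('pics/side1.png',env.read_camera('side'))
print(s['t'],s['tool_pos'],s['dq'].max() if hasattr(s['dq'],'max') else s['dq'])
E
```

```text
t: 1.82
tool_pos: [0.5192, 0.1987, 0.3287]
tool_rot: [-0.001, 0.995, -0.098, -0.0]
ft_force: [-1.1, -0.8, 0.0]
width: 0.0846
grip_force: 0.0
1.8167 [0.51924821 0.19867519 0.32873368] 0.060712216623440236
```

View pics/w1.png

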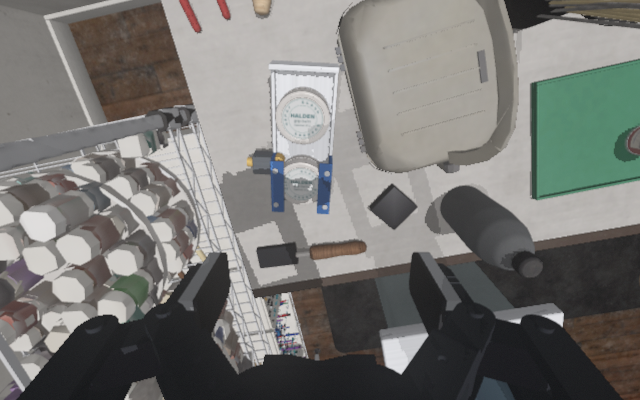

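The wrist view is aligned with the chute. The waiting tin is at about (303,115), the blue lips at (278,185) and (324,187), the nose at (278,158), and the case runs just right of the chute from column 340. Now I measure.

Run:
```python
from h import *
import pickle
s=pickle.load(open('s1.pkl','rb'));im=cv2.imread('pics/w1.png')
hsv=cv2.cvtColor(im,cv2.COLOR_BGR2HSV)
m=cv2.inRange(hsv,(105,120,50),(125,255,255));m[:, :240]=0;m[:,360:]=0;m[:140]=0;m[230:]=0
cs,_=cv2.findContours(m,0,2)
zl=lambda x:.06+x*np.sin(.21)+.034*np.cos(.21)
for c in cs:
    if cv2.contourArea(c)<100: continue
    b=cv2.boxPoints(cv2.minAreaRect(c));b=b[np.argsort(b[:,1])]
    for i,p in enumerate(b): print(p.round(1),onz('wrist',p,zl(-.018 if i<2 else -.09),s).round(4))
c=im[55:220,240:360];cv2.imwrite('pics/w1c.png',cv2.resize(c,None,fx=3.6,fy=3.6,interpolation=cv2.INTER_CUBIC))
g=cv2.GaussianBlur(cv2.cvtColor(im,cv2.COLOR_BGR2GRAY),(3,3),1)[60:220,255:345]
for r in range(0,1):
  print(cv2.HoughCircles(cv2.resize(g,None,fx=3,fy=3,interpolation=cv2.INTER_CUBIC),cv2.HOUGH_GRADIENT_ALT,1.5,40,param1=150,param2=.6,minRadius=60,maxRadius=95))
```

```text
[319.5 163.1] [0.513  0.2006 0.0895]
[331.2 164. ] [0.5092 0.1872 0.0895]
[318.2 180.2] [0.4883 0.2071 0.0745]
[329.9 181.1] [0.4843 0.193  0.0745]
[[[142.5     165.       86.05568]]]
```

View pics/w1c.png

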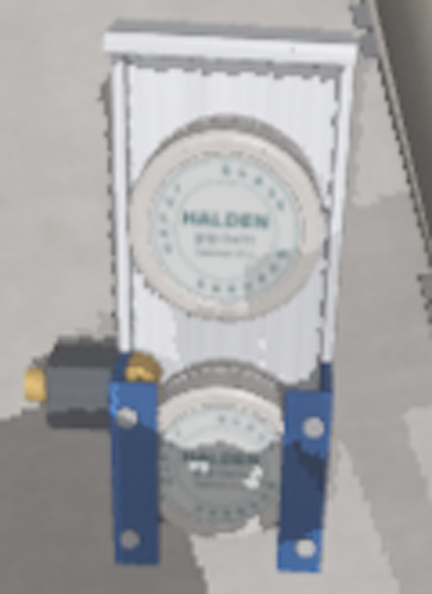

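The crop shows the lip corners (inner ones at crop (158,382), (285,392), (158,564) and (277,570)) and the waiting tin's lid centred at crop (228,223). The jammed lid is near (222,450).

```bash
cat >> h.py <<'E'
A=.21
class Chute: pass
def load():
    import json;d=json.load(open('chute.json'));o=np.array(d['o']);y=d['yaw']
    Rm=R.from_euler('z',y).as_matrix()@R.from_euler('y',-A).as_matrix();return o,Rm,y
E
python3 - <<'E'
from h import *
import pickle,json
from scipy.optimize import least_squares
s=pickle.load(open('s1.pkl','rb'))
px=lambda p:np.array(p)/3.6+[240,55]
obs=[((-18,21,34),(158,382)),((-18,-21,34),(285,392)),((-90,21,34),(158,564)),((-90,-21,34),(277,570)),((-18,37,34),(111,382)),((-90,37,34),(114,562)),((-18,-37,34),(331,392)),((-90,-37,34),(321,571)),((82,-37,22),(357,35)),((82,37,22),(105,32))]
def f(p):
    o=np.array([p[0],p[1],.06]);Rm=R.from_euler('z',p[2]).as_matrix()@R.from_euler('y',-A).as_matrix()
    return np.concatenate([proj('wrist',o+Rm@np.array(c)/1e3,s)-px(u) for c,u in obs])
r=least_squares(f,[.53,.2,-.2],loss='soft_l1');print(r.x,np.degrees(r.x[2]));print(f(r.x).reshape(-1,2).round(1).tolist())
json.dump({'o':[r.x[0],r.x[1],.06],'yaw':r.x[2]},open('chute.json','w'))
o,Rm,y=load()
def onlid(name,uv,st,h=.027):
    c,d=ray(name,uv,st);n=Rm[:,2];t=((o+n*h-c)@n)/(d@n);return (Rm.T@(c+d*t-o)*1e3).round(1)
print('wait',onlid('wrist',px((228,223)),s),'jam ctr',onlid('wrist',px((222,450)),s),'jam low',onlid('wrist',px((222,535)),s))
# side view: check with lid centres from the first side crop (x5, offset 330,100)
q=lambda p:np.array(p)/5+[330,100]
print('side wait',onlid('side',q((356,302)),None),'nose',onlid('side',q((325,225)),None,.019))
for p in [(-90,0,0),(-18,0,0),(82,0,0)]: print(p,(o+Rm@np.array(p)/1e3).round(4))
q=s['tool_rot'];print('tool heading',np.degrees(2*np.arctan2(q[2],q[1])))
# jar & tray from side
S=cv2.imread('pics/side1.png');hs=cv2.cvtColor(S,cv2.COLOR_BGR2HSV);m=cv2.inRange(hs,(65,80,40),(90,255,255))
ys,xs=np.nonzero(m);print('green',xs.min(),xs.max(),ys.min(),ys.max())
E
```

```text
[ 0.54249486  0.21505296 -0.24489786] -14.031614044908055
[[-0.2, -0.1], [0.2, -1.2], [0.3, -0.1], [-0.3, -0.3], [-0.7, -0.8], [0.1, -0.2], [1.0, -0.5], [-0.2, 0.0], [0.2, 7.8], [-0.3, 4.9]]
wait [33.9 -0.5 27. ] jam ctr [-46.2  -0.3  27. ] jam low [-81.1  -1.   27. ]
side wait [36.1 -2.5 27. ] nose [-21.6  24.6  19. ]
(-90, 0, 0) [0.4571 0.2364 0.0412]
(-18, 0, 0) [0.5254 0.2193 0.0562]
(82, 0, 0) [0.6203 0.1956 0.0771]
tool heading -11.225148951485197
green 99 446 0 328
```

View pics/side1.png

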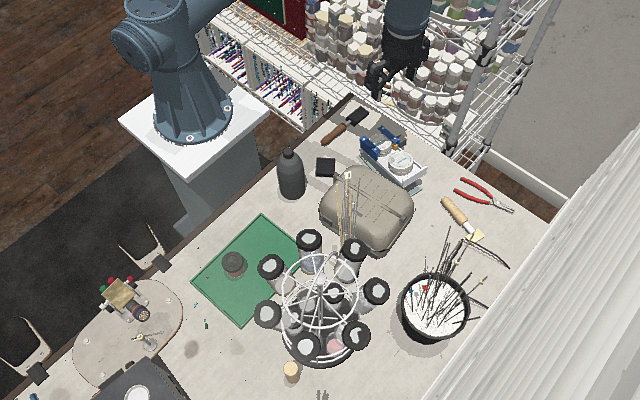

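Run:
```python
from h import *
s=env.state();q=s['tool_rot'];Rt=R.from_quat([q[1],q[2],q[3],q[0]]).as_matrix()
for z in (-5,0,5,10,17): print(z,[proj('wrist',s['tool_pos']+Rt@np.array([x,y,z])/1e3,s).round(0).tolist() for x in(-11,11) for y in (-42.5,42.5)])
print(s['tool_pos'])
print('bottle',onz('side',(291,196),0).round(3))
o,Rm,y=load()
print('tin',(o+Rm@np.array([35,-1,13.5])/1e3).round(4))
for p in [(190,282),(262,213),(243,329)]:print('tray',onz('side',p,.012).round(3))
S=cv2.imread('pics/side1.png');g=cv2.cvtColor(S,cv2.COLOR_BGR2HSV)
m=cv2.inRange(g[245:285,215:255],(0,0,0),(179,255,75));ys,xs=np.nonzero(m);print('jar blob',xs.min()+215,xs.max()+215,ys.min()+245,ys.max()+245)
print('jar',onz('side',(233,257),.056).round(3),onz('side',(233,277),0.004).round(3))
```

```text
-5 [[227.0, 299.0], [414.0, 300.0], [222.0, 257.0], [419.0, 257.0]]
0 [[230.0, 293.0], [411.0, 293.0], [225.0, 251.0], [415.0, 251.0]]
5 [[232.0, 286.0], [408.0, 286.0], [228.0, 246.0], [412.0, 246.0]]
10 [[235.0, 280.0], [405.0, 280.0], [231.0, 240.0], [409.0, 241.0]]
17 [[238.0, 272.0], [402.0, 272.0], [235.0, 234.0], [406.0, 234.0]]
[0.51820623 0.19349142 0.32873462]
bottle [ 0.397 -0.013  0.   ]
tin [0.5727 0.2065 0.0805]
tray [ 0.385 -0.342  0.012]
tray [ 0.382 -0.102  0.012]
tray [ 0.557 -0.335  0.012]
jar blob 225 242 257 271
jar [ 0.433 -0.24   0.056] [ 0.448 -0.266  0.004]
```

```bash
python3 -m pendant '[{"offset":[40,10,-10],"twist":-3},{"offset":[54,13,-30],"twist":-3},{"offset":[54,13,-70],"twist":-3},{"offset":[54,13,-110],"twist":-3},{"offset":[54,13,-150],"twist":-3},{"offset":[54,13,-180],"twist":-3},{"offset":[54,13,-190],"twist":-3},{"offset":[54,13,-190],"twist":-3},{"offset":[54,13,-190],"twist":-3},{"offset":[54,13,-190],"twist":-3}]' 70
python3 - <<'E'
from h import *
print(env.state()['tool_pos'])
cv2.imwrite('pics/side2.png',cv2.resize(env.read_camera('side')[70:200,330:460],None,fx=4.5,fy=4.5,interpolation=cv2.INTER_CUBIC))
E
```

```text
t: 2.8
tool_pos: [0.5745, 0.2061, 0.1425]
tool_rot: [-0.001, 0.992, -0.127, 0.002]
ft_force: [-0.3, -0.0, 0.6]
width: 0.0702
grip_force: 0.0
[0.57451751 0.20610476 0.14246574]
```

View pics/side2.png

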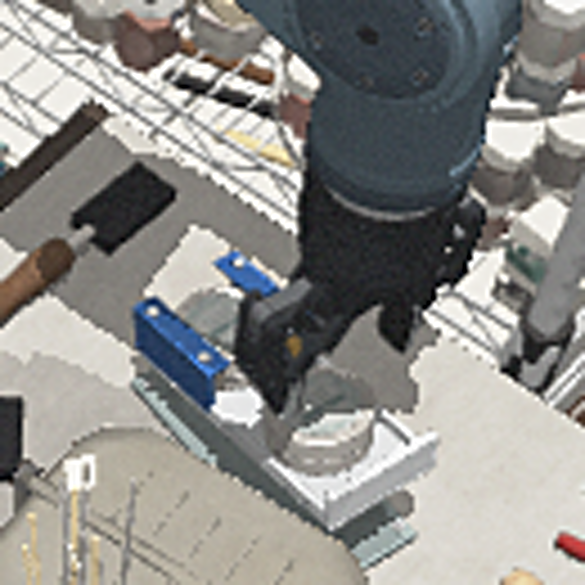

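The view shows the open fingers centred over the waiting tin, with the right finger just outside the wall at (265,390). Now I descend and grip.

```bash
python3 -m pendant '[{"offset":[-1,0,-20],"twist":0},{"offset":[-1,0,-38],"twist":0},{"offset":[-1,0,-46],"twist":0},{"offset":[-1,0,-50],"twist":0},{"offset":[-1,0,-51],"twist":0},{"offset":[-1,0,-51],"twist":0},{"offset":[-1,0,-51],"twist":0},{"offset":[-1,0,-51],"twist":0},{"offset":[-1,0,-51],"twist":0},{"offset":[-1,0,-51],"twist":0}]' 70
python3 -m pendant '[{"offset":[0,0,0],"twist":0},{"offset":[0,0,0],"twist":0},{"offset":[0,0,0],"twist":0},{"offset":[0,0,0],"twist":0},{"offset":[0,0,0],"twist":0},{"offset":[0,0,0],"twist":0},{"offset":[0,0,0],"twist":0},{"offset":[0,0,2],"twist":0},{"offset":[0,0,6],"twist":0},{"offset":[0,0,12],"twist":0}]' 50 30
```

```text
t: 3.68
tool_pos: [0.5719, 0.2064, 0.0889]
tool_rot: [-0.0, 0.992, -0.126, 0.0]
ft_force: [0.0, 0.5, -0.6]
width: 0.0702
grip_force: 0.0
t: 4.52
tool_pos: [0.571, 0.2062, 0.1]
tool_rot: [0.0, 0.992, -0.126, -0.001]
ft_force: [0.3, -0.8, 0.2]
width: 0.0592
grip_force: 32.5
```

Gripped, width 59 mm. Lift and cross while turning the hand so the camera stays away from the carousel.

```bash
python3 -m pendant '[{"offset":[0,0,40],"twist":0},{"offset":[0,0,80],"twist":0},{"offset":[-5,0,120],"twist":-5},{"offset":[-10,0,160],"twist":-12},{"offset":[-20,-5,195],"twist":-19},{"offset":[-35,-20,220],"twist":-26},{"offset":[-50,-45,235],"twist":-33},{"offset":[-65,-80,235],"twist":-40},{"offset":[-80,-115,235],"twist":-47},{"offset":[-95,-150,235],"twist":-54}]'
python3 -m pendant '[{"offset":[-15,-40,0],"twist":-7},{"offset":[-15,-80,0],"twist":-14},{"offset":[-15,-120,0],"twist":-21},{"offset":[-15,-160,0],"twist":-21},{"offset":[-15,-200,0],"twist":-21},{"offset":[-15,-200,0],"twist":-21},{"offset":[-15,-200,0],"twist":-21},{"offset":[-15,-200,0],"twist":-21},{"offset":[-15,-200,0],"twist":-21},{"offset":[-15,-200,0],"twist":-21}]'
python3 - <<'E'
from h import *
import pickle
s=env.state();im=env.read_camera('wrist');cv2.imwrite('pics/w3.png',im);pickle.dump(s,open('s3.pkl','wb'))
print(s['tool_pos'],s['tool_rot'],s['width'],s['grip_force'])
E
```

```text
t: 5.35
tool_pos: [0.4757, 0.0554, 0.3363]
tool_rot: [-0.0, 0.825, -0.565, 0.001]
ft_force: [0.3, -0.8, -0.5]
width: 0.0591
grip_force: 32.9
t: 6.18
tool_pos: [0.4617, -0.1422, 0.3356]
tool_rot: [-0.0, 0.711, -0.703, 0.0]
ft_force: [-0.3, 0.6, -0.6]
width: 0.059
grip_force: 32.9
[ 0.4617308  -0.14222252  0.33557813] [-1.50780389e-04  7.10864492e-01 -7.03328977e-01  2.92866912e-05] 0.058961406921759704 32.909392867586575
```

View pics/w3.png

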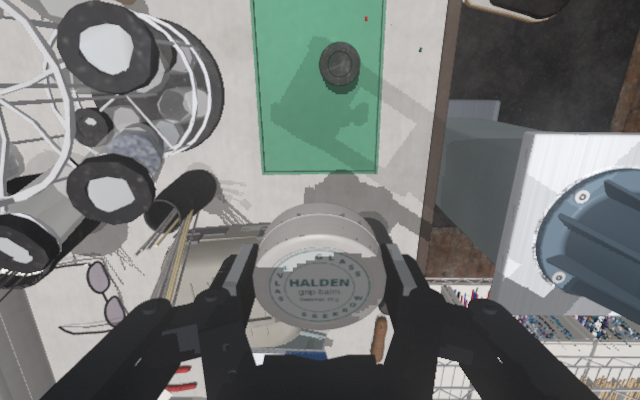

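The view shows the tin gripped with its lid centre at (320,283), the tray's left-edge corners at (264,173) and (378,173), and the jar lid at (339,63).

Run:
```python
from h import *
import pickle
s=pickle.load(open('s3.pkl','rb'))
for n,uv,z in [('far',(264,173),.012),('near',(378,173),.012),('near2',(384,0),.012),('far2',(252,0),.012),('jar lid',(339,63),.056)]: print(n,onz('wrist',uv,z,s).round(4))
q=s['tool_rot'];Rt=R.from_quat([q[1],q[2],q[3],q[0]]).as_matrix()
for zt in (-4,-1,2): print('lid ctr tool', zt,(Rt.T@(onz('wrist',(320,283),s['tool_pos'][2]-zt/1e3,s)-s['tool_pos'])*1e3).round(1))
```

```text
far [ 0.5423 -0.0991  0.012 ]
near [ 0.3752 -0.1011  0.012 ]
near2 [ 0.3835 -0.3236  0.012 ]
far2 [ 0.5475 -0.3217  0.012 ]
jar lid [ 0.4395 -0.2476  0.056 ]
lid ctr tool -4 [-3.3  0.6 -4. ]
lid ctr tool -1 [-5.4  0.6 -1. ]
lid ctr tool 2 [-7.5  0.6  2. ]
```

```bash
python3 -m pendant '[{"offset":[10,-1,-30],"twist":0},{"offset":[20,-2,-68],"twist":0},{"offset":[26,-2,-108],"twist":0},{"offset":[26,-2,-148],"twist":0},{"offset":[26,-2,-188],"twist":0},{"offset":[26,-2,-225],"twist":0},{"offset":[26,-2,-255],"twist":0},{"offset":[26,-2,-278],"twist":0},{"offset":[26,-2,-292],"twist":0},{"offset":[26,-2,-296],"twist":0}]' - 20
python3 -m pendant '[{"offset":[0,0,-3],"twist":0},{"offset":[0,0,-5],"twist":0},{"offset":[0,0,-7],"twist":0},{"offset":[0,0,-9],"twist":0},{"offset":[0,0,-10],"twist":0},{"offset":[0,0,-11],"twist":0},{"offset":[0,0,-11],"twist":0},{"offset":[0,0,-11],"twist":0},{"offset":[0,0,-11],"twist":0},{"offset":[0,0,-11],"twist":0}]'
```

```text
t: 7.07
tool_pos: [0.4859, -0.1436, 0.0367]
tool_rot: [0.001, 0.711, -0.703, -0.002]
ft_force: [-0.0, 0.2, -0.2]
width: 0.0593
grip_force: 32.9
t: 7.9
tool_pos: [0.4891, -0.1474, 0.0305]
tool_rot: [0.0, 0.71, -0.704, 0.002]
ft_force: [-1.5, -3.9, 8.1]
width: 0.0591
grip_force: 33.7
```

```bash
python3 -m pendant '[{"offset":[0,0,0],"twist":0},{"offset":[0,0,0],"twist":0},{"offset":[0,0,0],"twist":0},{"offset":[0,0,0],"twist":0},{"offset":[0,0,0],"twist":0},{"offset":[0,0,10],"twist":0},{"offset":[0,0,30],"twist":0},{"offset":[0,0,70],"twist":0},{"offset":[-5,0,110],"twist":0},{"offset":[-10,0,150],"twist":0}]' 72
python3 - <<'E'
from h import *
S=env.read_camera('side');W=env.read_camera('wrist');print(env.state()['tool_pos'])
cv2.imwrite('pics/c4.png',np.hstack([cv2.resize(S[200:340,180:320],(400,400),interpolation=cv2.INTER_CUBIC),cv2.resize(W,(400,250)) if 0 else cv2.copyMakeBorder(cv2.resize(W,(400,250)),0,150,0,0,0)]))
E
```

```text
t: 8.73
tool_pos: [0.477, -0.1453, 0.1804]
tool_rot: [0.0, 0.71, -0.704, -0.0]
ft_force: [0.8, -0.6, -0.8]
width: 0.0722
grip_force: 0.0
[ 0.48114352 -0.14772082  0.18628812]
```

View pics/c4.png

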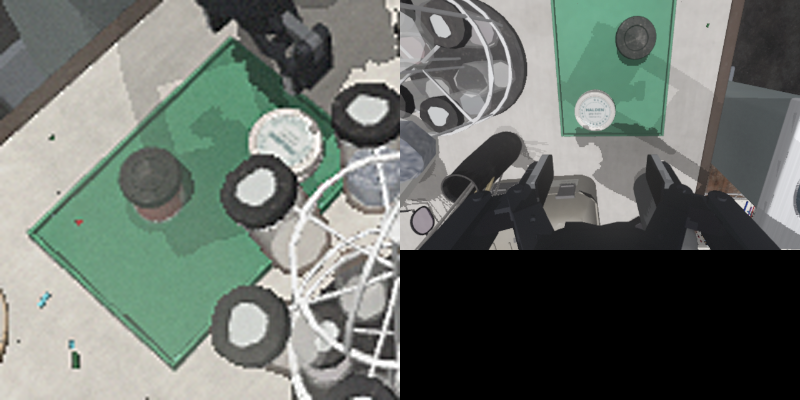

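The first tin lies flat, lid up, in the tray's left part at wrist pixel ~(315,178); jar untouched. Now I cross back and close the fingers over the chute's mouth.

```bash
python3 -m pendant '[{"offset":[0,0,40],"twist":0},{"offset":[-5,0,80],"twist":0},{"offset":[-10,5,120],"twist":0},{"offset":[-15,20,145],"twist":0},{"offset":[-20,55,150],"twist":0},{"offset":[-25,95,150],"twist":0},{"offset":[-30,135,150],"twist":7},{"offset":[-35,175,150],"twist":14},{"offset":[-40,215,150],"twist":21},{"offset":[-45,255,150],"twist":28}]' 72
python3 -m pendant '[{"offset":[0,40,0],"twist":7},{"offset":[0,80,0],"twist":14},{"offset":[-4,115,0],"twist":21},{"offset":[-4,133,0],"twist":28},{"offset":[-4,133,-10],"twist":35},{"offset":[-4,133,-40],"twist":42},{"offset":[-4,133,-70],"twist":48},{"offset":[-4,133,-100],"twist":48},{"offset":[-4,133,-110],"twist":48},{"offset":[-4,133,-110],"twist":48}]' 0 60
python3 -c "
from h import *
s=env.state();env.read_camera('wrist');s=env.state();q=s['tool_rot'];print(s['t'],s['tool_pos'],np.degrees(2*np.arctan2(q[2],q[1])),s['width'])"
```

```text
t: 9.67
tool_pos: [0.4316, 0.1111, 0.3285]
tool_rot: [-0.0, 0.861, -0.509, 0.0]
ft_force: [1.9, -0.3, -0.3]
width: 0.0721
grip_force: 0.0
t: 10.5
tool_pos: [0.4264, 0.2418, 0.2155]
tool_rot: [0.001, 0.993, -0.118, -0.003]
ft_force: [-0.1, 0.1, 0.1]
width: -0.0003
grip_force: 0.0
10.55 [0.42790883 0.24213773 0.21785077] -13.548046523893554 -0.0004584101338392532
```

```bash
python3 -m pendant '[{"offset":[1,0,-35],"twist":0},{"offset":[2,0,-70],"twist":0},{"offset":[2,0,-100],"twist":0},{"offset":[2,0,-125],"twist":0},{"offset":[2,0,-140],"twist":0},{"offset":[2,0,-150],"twist":0},{"offset":[2,0,-154],"twist":0},{"offset":[2,0,-154],"twist":0},{"offset":[2,0,-154],"twist":0},{"offset":[2,0,-154],"twist":0}]'
python3 - <<'E'
from h import *
s=env.state();W=env.read_camera('wrist');S=env.read_camera('side');print(env.state()['tool_pos'],s['ft_force'])
cv2.imwrite('pics/c5.png',np.hstack([W[40:340,170:470],cv2.resize(S[90:190,340:440],(300,300),interpolation=cv2.INTER_CUBIC)]))
E
```

```text
t: 11.38
tool_pos: [0.432, 0.2427, 0.0661]
tool_rot: [-0.001, 0.993, -0.118, 0.001]
ft_force: [0.5, 0.4, 1.4]
width: -0.0005
grip_force: 0.0
[0.43154613 0.24264561 0.06569789] [0.52225587 0.35672531 1.40966143]
```

View pics/c5.png

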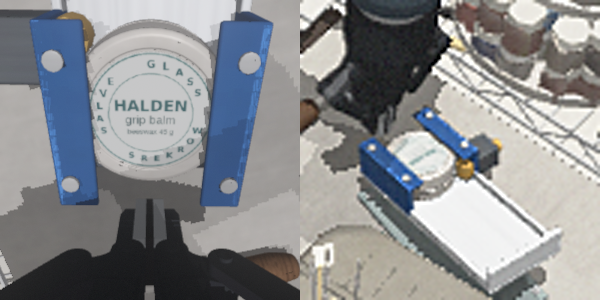

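The wrist crop shows the shut fingers at column 153, centred below the slot (lips at 100 and 201); the jammed tin sits between the lips. The side view confirms the channel above is empty. Now I push.

```bash
python3 -m pendant '[{"offset":[5,-2,0],"twist":0},{"offset":[11,-3,1],"twist":0},{"offset":[17,-5,2],"twist":0},{"offset":[21,-6,3],"twist":0},{"offset":[25,-7,4],"twist":0},{"offset":[29,-8,5],"twist":0},{"offset":[33,-9,5.5],"twist":0},{"offset":[37,-10,6.5],"twist":0},{"offset":[41,-11,7.5],"twist":0},{"offset":[45,-12,8],"twist":0}]'
python3 -m pendant '[{"offset":[4,-1,1],"twist":0},{"offset":[8,-2,2],"twist":0},{"offset":[12,-3,2.5],"twist":0},{"offset":[16,-4,3.5],"twist":0},{"offset":[20,-5,4.5],"twist":0},{"offset":[24,-6,5.5],"twist":0},{"offset":[28,-7,6],"twist":0},{"offset":[32,-8,7],"twist":0},{"offset":[36,-9,8],"twist":0},{"offset":[36,-9,8],"twist":0}]'
```

```text
t: 12.32
tool_pos: [0.4737, 0.2301, 0.072]
tool_rot: [0.001, 0.993, -0.118, -0.003]
ft_force: [-9.0, 0.8, 7.5]
width: 0.0001
grip_force: 4.6
t: 13.15
tool_pos: [0.513, 0.221, 0.0809]
tool_rot: [-0.0, 0.993, -0.118, 0.001]
ft_force: [0.5, -0.5, 0.4]
width: -0.0
grip_force: 0.0
```

```bash
python3 -m pendant '[{"offset":[3,-1,0.5],"twist":0},{"offset":[6,-2,1],"twist":0},{"offset":[9,-2,2],"twist":0},{"offset":[12,-3,2.5],"twist":0},{"offset":[12,-3,2.5],"twist":0},{"offset":[8,-2,1.5],"twist":0},{"offset":[0,0,0],"twist":0},{"offset":[0,0,0],"twist":0},{"offset":[0,0,0],"twist":0},{"offset":[0,0,0],"twist":0}]'
python3 - <<'E'
from h import *
import pickle
s=env.state();W=env.read_camera('wrist');S=env.read_camera('side');s=env.state();print(s['tool_pos']);pickle.dump(s,open('s6.pkl','wb'))
cv2.imwrite('pics/c6.png',np.hstack([W[0:300,170:470],cv2.resize(S[90:190,340:440],(300,300),interpolation=cv2.INTER_CUBIC)]))
E
```

```text
t: 13.98
tool_pos: [0.5115, 0.2214, 0.0805]
tool_rot: [0.0, 0.993, -0.117, 0.0]
ft_force: [0.9, -0.2, 0.5]
width: 0.0001
grip_force: 0.0
[0.51177188 0.22137628 0.08058647]
```

View pics/c6.png

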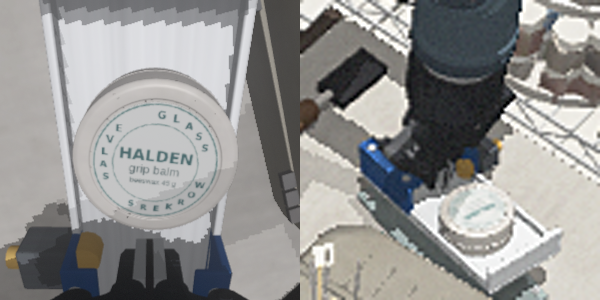

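That shows the tin clear of the hood, lid centre at wrist pixel (326,158), with the nose sprung out behind it. I've now viewed 12 pictures, which is over the limit of 10, so from here I'll work from numbers only.

Run:
```python
from h import *
import pickle
s=pickle.load(open('s6.pkl','rb'));o,Rm,y=load()
def onlid(name,uv,st,h=.027):
    c,d=ray(name,uv,st);n=Rm[:,2];t=((o+n*h-c)@n)/(d@n);return Rm.T@(c+d*t-o)*1e3
for uv in [(326,158),(245,158),(408,158),(326,222)]: print(onlid('wrist',uv,s).round(1))
p=onlid('wrist',(326,158),s);p[2]=13.5;print('tin',(o+Rm@p/1e3).round(4))
# reference: lip/nose check
print('nose',onlid('wrist',(258,245),s,.019).round(1))
```

```text
[31.1 -2.7 27. ]
[30.7 26.9 27. ]
[ 31.4 -32.6  27. ]
[ 2.3 -3.3 27. ]
tin [0.5686 0.2057 0.0797]
nose [-17.1  27.7  19. ]
```

```bash
python3 -m pendant '[{"offset":[0,0,10],"twist":0},{"offset":[0,0,25],"twist":0},{"offset":[0,0,45],"twist":0},{"offset":[0,0,65],"twist":0},{"offset":[0,0,75],"twist":0},{"offset":[20,-5,75],"twist":0},{"offset":[40,-10,75],"twist":0},{"offset":[55,-14,75],"twist":0},{"offset":[55,-14,75],"twist":0},{"offset":[55,-14,75],"twist":0}]'
python3 -m pendant '[{"offset":[0,0,0],"twist":0},{"offset":[0,0,0],"twist":0},{"offset":[0,0,0],"twist":0},{"offset":[0,0,0],"twist":0},{"offset":[0,0,0],"twist":0},{"offset":[0,0,0],"twist":0},{"offset":[0,0,-5],"twist":0},{"offset":[0,0,-15],"twist":0},{"offset":[0,0,-15],"twist":0},{"offset":[0,0,-15],"twist":0}]' 70 30
python3 -c "
from h import *
env.read_camera('wrist');s=env.state();q=s['tool_rot'];print(s['t'],s['tool_pos'],np.degrees(2*np.arctan2(q[2],q[1])),s['width'])"
```

```text
t: 14.92
tool_pos: [0.5668, 0.207, 0.1554]
tool_rot: [0.0, 0.993, -0.118, -0.0]
ft_force: [1.2, -0.2, 0.2]
width: -0.0
grip_force: 0.0
t: 15.75
tool_pos: [0.5657, 0.2072, 0.139]
tool_rot: [0.0, 0.993, -0.118, -0.001]
ft_force: [-0.2, -0.5, 0.8]
width: 0.0699
grip_force: 0.0
15.8 [0.56611949 0.20722821 0.13962633] -13.51869471535939 0.06982681796554897
```

```bash
python3 -m pendant '[{"offset":[1,0,-20],"twist":0},{"offset":[1,0,-38],"twist":0},{"offset":[1,0,-46],"twist":0},{"offset":[1,0,-49],"twist":0},{"offset":[1,0,-51],"twist":0},{"offset":[1,0,-51],"twist":0},{"offset":[1,0,-51],"twist":0},{"offset":[1,0,-51],"twist":0},{"offset":[1,0,-51],"twist":0},{"offset":[1,0,-51],"twist":0}]'
python3 -m pendant '[{"offset":[0,0,0],"twist":0},{"offset":[0,0,0],"twist":0},{"offset":[0,0,0],"twist":0},{"offset":[0,0,0],"twist":0},{"offset":[0,0,0],"twist":0},{"offset":[0,0,0],"twist":0},{"offset":[0,0,0],"twist":0},{"offset":[0,0,2],"twist":0},{"offset":[0,0,6],"twist":0},{"offset":[0,0,12],"twist":0}]' 50 30
```

```text
t: 16.63
tool_pos: [0.568, 0.2074, 0.0901]
tool_rot: [-0.0, 0.993, -0.118, 0.001]
ft_force: [0.8, -0.2, 0.1]
width: 0.0701
grip_force: 0.0
t: 17.47
tool_pos: [0.567, 0.2072, 0.101]
tool_rot: [0.0, 0.993, -0.118, -0.001]
ft_force: [0.9, -0.3, -0.8]
width: 0.0594
grip_force: 32.6
```

```bash
python3 -m pendant '[{"offset":[0,0,40],"twist":0},{"offset":[0,0,80],"twist":0},{"offset":[-5,0,120],"twist":3},{"offset":[-10,0,160],"twist":6},{"offset":[-20,-5,195],"twist":9},{"offset":[-40,-20,220],"twist":12},{"offset":[-60,-45,235],"twist":14},{"offset":[-80,-80,235],"twist":14},{"offset":[-100,-115,235],"twist":14},{"offset":[-120,-150,235],"twist":14}]'
python3 -m pendant '[{"offset":[-15,-35,0],"twist":0},{"offset":[-25,-70,0],"twist":0},{"offset":[-25,-110,0],"twist":0},{"offset":[-25,-150,0],"twist":0},{"offset":[-25,-190,0],"twist":0},{"offset":[-25,-203,0],"twist":0},{"offset":[-25,-203,0],"twist":0},{"offset":[-25,-203,0],"twist":0},{"offset":[-25,-203,0],"twist":0},{"offset":[-25,-203,0],"twist":0}]'
python3 - <<'E'
from h import *
s0=dict(env.state());s0['tool_pos']=np.array([.4811,-.1477,.1863]);s0['tool_rot']=[0,.71,-.704,0]
print('A wrist',onz('wrist',(315,178),.031,s0).round(4),'tray corners',onz('wrist',(259,216),.012,s0).round(4),onz('wrist',(421,216),.012,s0).round(4),'jar',onz('wrist',(376,60),.06,s0).round(4))
S=env.read_camera('side');W=env.read_camera('wrist');s=env.state();print(s['tool_pos'],s['width'],s['grip_force'])
print('A side',onz('side',(280.5,250),.031).round(4))
g=cv2.cvtColor(W,cv2.COLOR_BGR2HSV);m=cv2.inRange(g,(65,80,40),(90,255,255));cs,_=cv2.findContours(m,0,2)
c=max(cs,key=cv2.contourArea);x,y,w,h=cv2.boundingRect(c);print('green box',x,y,w,h)
for v in range(60,340,40):
    xs=np.nonzero(m[v])[0]
    if len(xs): print(v,xs.min(),xs.max(),onz('wrist',(xs.min(),v),.012,s).round(3))
# A lid: bright within tray bbox
gr=cv2.inRange(g,(0,0,165),(179,70,255));gr[:, :x]=0
cs,_=cv2.findContours(gr,0,2)
for c in cs:
    if 500<cv2.contourArea(c)<9000:
        (cx,cy),r=cv2.minEnclosingCircle(c);print('white',round(cx),round(cy),round(r),onz('wrist',(cx,cy),.031,s).round(4))
cv2.imwrite('pics/w7.png',W)
E
```

```text
t: 18.3
tool_pos: [0.4464, 0.0565, 0.3372]
tool_rot: [0.0, 1.0, 0.005, 0.001]
ft_force: [0.7, -0.3, -1.5]
width: 0.059
grip_force: 33.1
t: 19.13
tool_pos: [0.4226, -0.1444, 0.3365]
tool_rot: [-0.0, 1.0, 0.005, 0.0]
ft_force: [-1.0, 0.4, -0.1]
width: 0.0588
grip_force: 33.2
A wrist [ 0.4855 -0.1476  0.031 ] tray corners [ 0.5429 -0.101   0.012 ] [ 0.3769 -0.1026  0.012 ] jar [ 0.4408 -0.2469  0.06  ]
[ 0.42273725 -0.14447217  0.33658606] 0.05892729390461739 33.166348351951456
A side [ 0.4933 -0.1481  0.031 ]
green box 288 50 179 125
60 289 465 [ 0.535 -0.103  0.012]
100 291 492 [ 0.484 -0.105  0.012]
140 289 455 [ 0.429 -0.101  0.012]
260 560 569 [ 0.24  -0.535  0.012]
white 306 340 26 [ 0.092  -0.1253  0.031 ]
white 442 252 27 [ 0.2624 -0.3342  0.031 ]
white 338 246 44 [ 0.2717 -0.1736  0.031 ]
white 607 180 60 [ 0.3807 -0.5529  0.031 ]
white 554 172 84 [ 0.3909 -0.4747  0.031 ]
white 321 96 25 [ 0.4904 -0.1457  0.031 ]
```

Run:
```python
from h import *
a=cv2.imread('pics/w3.png',0);b=cv2.imread('pics/w7.png',0)
def edges(im):
    return [int(v) for v in np.nonzero(np.abs(np.diff(cv2.GaussianBlur(im,(3,3),0)[225:340,300:340].astype(float).mean(1)))>6)[0]+225]
r=cv2.matchTemplate(b[200:370,240:400],a[265:325,275:365],cv2.TM_CCOEFF_NORMED);_,v,_,l=cv2.minMaxLoc(r);print(v,l[0]+240-275,l[1]+200-265)
print(edges(a));print(edges(b))
```

```text
0.3561351001262665 -6 -6
[233, 234, 235, 255, 256, 261, 262, 278, 279, 285, 286, 289, 294, 297, 300, 327, 328, 329, 336, 337, 338]
[229, 230, 231, 232, 234, 235, 238, 239, 257, 258, 274, 275, 281, 282, 290, 324, 325, 326]
```

```bash
python3 -m pendant '[{"offset":[-2,-7,-30],"twist":0},{"offset":[-4,-13,-68],"twist":0},{"offset":[-4,-13,-108],"twist":0},{"offset":[-4,-13,-148],"twist":0},{"offset":[-4,-13,-188],"twist":0},{"offset":[-4,-13,-225],"twist":0},{"offset":[-4,-13,-255],"twist":0},{"offset":[-4,-13,-278],"twist":0},{"offset":[-4,-13,-292],"twist":0},{"offset":[-4,-13,-297],"twist":0}]' - 20
python3 -m pendant '[{"offset":[0,0,-3],"twist":0},{"offset":[0,0,-5],"twist":0},{"offset":[0,0,-7],"twist":0},{"offset":[0,0,-9],"twist":0},{"offset":[0,0,-10],"twist":0},{"offset":[0,0,-10],"twist":0},{"offset":[0,0,-10],"twist":0},{"offset":[0,0,-10],"twist":0},{"offset":[0,0,-10],"twist":0},{"offset":[0,0,-10],"twist":0}]'
```

```text
t: 20.07
tool_pos: [0.4172, -0.1568, 0.0371]
tool_rot: [-0.001, 1.0, 0.005, -0.002]
ft_force: [-1.0, -0.1, 0.3]
width: 0.0593
grip_force: 33.1
t: 20.9
tool_pos: [0.4209, -0.1594, 0.0315]
tool_rot: [0.001, 1.0, 0.004, 0.002]
ft_force: [2.2, 2.9, 7.0]
width: 0.0592
grip_force: 33.7
```

Same signature as the first placing. I release and lift.

```bash
python3 -m pendant '[{"offset":[0,0,0],"twist":0},{"offset":[0,0,0],"twist":0},{"offset":[0,0,0],"twist":0},{"offset":[0,0,0],"twist":0},{"offset":[0,0,0],"twist":0},{"offset":[0,0,10],"twist":0},{"offset":[0,0,30],"twist":0},{"offset":[0,0,70],"twist":0},{"offset":[-10,0,110],"twist":0},{"offset":[-20,0,150],"twist":0}]' 68
python3 -m pendant '[{"offset":[-15,0,40],"twist":0},{"offset":[-30,0,80],"twist":0},{"offset":[-50,0,110],"twist":0},{"offset":[-50,0,120],"twist":0},{"offset":[-50,0,120],"twist":0},{"offset":[-50,0,120],"twist":0},{"offset":[-50,0,120],"twist":0},{"offset":[-50,0,120],"twist":0},{"offset":[-50,0,120],"twist":0},{"offset":[-50,0,120],"twist":0}]'
python3 - <<'E'
from h import *
W=env.read_camera('wrist');s=env.state();S=env.read_camera('side');cv2.imwrite('pics/w8.png',W);cv2.imwrite('pics/side8.png',S);print(s['t'],s['tool_pos'])
g=cv2.cvtColor(W,cv2.COLOR_BGR2HSV)
gr=cv2.inRange(g,(0,0,140),(179,60,255))
green=cv2.inRange(g,(65,80,40),(90,255,255));hull=np.zeros_like(green)
c=max(cv2.findContours(green,0,2)[0],key=cv2.contourArea);cv2.fillConvexPoly(hull,cv2.convexHull(c),255)
print('hull',cv2.boundingRect(c))
non=cv2.bitwise_and(hull,cv2.bitwise_not(green))
for c in cv2.findContours(non,0,2)[0]:
    if cv2.contourArea(c)>250:
        e=cv2.fitEllipse(c);print(np.round(e[0]),np.round(e[1]),onz('wrist',e[0],.031,s).round(4),cv2.contourArea(c),cv2.mean(W,cv2.drawContours(np.zeros_like(green),[c],-1,255,-1))[:3])
# side: changes outside (jar, bottle, tool, marver)
A=cv2.imread('pics/side0.png')
for n,(x0,y0,x1,y1) in dict(jar=(218,245,250,282),bottle=(275,145,308,205),marver=(312,155,340,180),gtool=(318,104,372,148)).items():
    print(n,np.abs(S[y0:y1,x0:x1].astype(int)-A[y0:y1,x0:x1]).mean().round(1))
E
```

```text
t: 21.73
tool_pos: [0.398, -0.1583, 0.1814]
tool_rot: [-0.0, 1.0, 0.004, -0.0]
ft_force: [1.0, -1.3, 0.3]
width: 0.0682
grip_force: 0.0
t: 22.57
tool_pos: [0.3484, -0.1583, 0.2981]
tool_rot: [-0.001, 1.0, 0.004, -0.001]
ft_force: [-0.4, 0.5, -0.0]
width: 0.0679
grip_force: 0.0
22.6167 [ 0.34848594 -0.1583574   0.2983831 ]
hull (276, 0, 197, 127)
[398.  77.] [43. 60.] [ 0.4388 -0.2486  0.031 ] 1878.5 (84.99695894576787, 88.92600101368474, 83.76330461226559)
[315.  73.] [ 64. 126.] [ 0.4424 -0.1514  0.031 ] 5061.0 (195.56905771713073, 201.7807486631016, 190.21574774110272)
jar 5.5
bottle 6.6
marver 2.9
gtool 2.5
```

Run:
```python
from h import *
W=cv2.imread('pics/w8.png');S=cv2.imread('pics/side8.png');s=env.state()
def blobs(im,name,box,z=.031):
    x0,y0,x1,y1=box;g=cv2.cvtColor(im,cv2.COLOR_BGR2HSV)
    for thr in (150,175,195,210):
        m=np.zeros(im.shape[:2],np.uint8);m[y0:y1,x0:x1]=cv2.inRange(g,(0,0,thr),(179,60,255))[y0:y1,x0:x1]
        m=cv2.morphologyEx(m,cv2.MORPH_OPEN,np.ones((5,5)))
        for c in cv2.findContours(m,0,2)[0]:
            if cv2.contourArea(c)>80:
                h=cv2.convexHull(c);e=cv2.fitEllipse(h) if len(h)>4 else None
                if e:print(name,thr,np.round(e[0],1),np.round(e[1],1),round(cv2.contourArea(c)),onz(name,e[0],z,s).round(4))
blobs(W,'wrist',(283,0,350,125));blobs(S,'side',(225,215,305,270))
# expected lid outline of a flat tin
t=np.linspace(0,2*np.pi,40,endpoint=False)
for n in('wrist','side'):
  for c in((.489,-.147),(.421,-.158)):
    P=np.array([proj(n,[c[0]+.031*np.cos(a),c[1]+.031*np.sin(a),.031],s) for a in t],np.float32);e=cv2.fitEllipse(P);print('flat',n,np.round(e[0],1),np.round(e[1],1))
```

```text
wrist 150 [321.1  92.1] [51.5 54.4] 2144 [ 0.4213 -0.1591  0.031 ]
wrist 150 [310.3  26.8] [55.1 61.5] 2532 [ 0.4907 -0.1462  0.031 ]
wrist 175 [321.1  91.9] [50.8 53.4] 2070 [ 0.4215 -0.1592  0.031 ]
wrist 175 [310.3  26.5] [54.5 60.4] 2455 [ 0.4909 -0.1463  0.031 ]
wrist 195 [321.1  91.8] [50.2 52.2] 1978 [ 0.4216 -0.1591  0.031 ]
wrist 195 [310.3  26.8] [53.5 59.3] 2348 [ 0.4907 -0.1463  0.031 ]
wrist 210 [319.9  93.4] [46.1 50.6] 1353 [ 0.4198 -0.1577  0.031 ]
wrist 210 [310.2  26.6] [50.9 58.5] 1910 [ 0.4909 -0.1462  0.031 ]
side 150 [269.4 265.1] [10.1 14. ] 92 [ 0.5007 -0.1928  0.031 ]
side 150 [279.4 248.7] [22.7 25.8] 376 [ 0.489  -0.1475  0.031 ]
side 150 [285.8 214.2] [31.9 47.9] 503 [ 0.4362 -0.0708  0.031 ]
side 150 [241.7 230. ] [34.7 52.4] 900 [ 0.3865 -0.1731  0.031 ]
side 175 [269.6 265.3] [10.2 13.5] 86 [ 0.5013 -0.1928  0.031 ]
side 175 [279.4 247.9] [20.2 26.1] 350 [ 0.4876 -0.146   0.031 ]
side 175 [254.9 235.1] [21.9 25.2] 384 [ 0.4202 -0.1612  0.031 ]
side 175 [285.7 214. ] [31.9 48.2] 497 [ 0.4358 -0.0705  0.031 ]
side 175 [230.7 221.2] [16.2 26.1] 188 [ 0.3493 -0.1746  0.031 ]
side 195 [269.6 265.3] [10.2 13.5] 86 [ 0.5013 -0.1928  0.031 ]
side 195 [279.3 247.7] [19.6 25.7] 298 [ 0.4871 -0.1457  0.031 ]
side 195 [255.5 234.9] [22.3 23.7] 346 [ 0.4208 -0.16    0.031 ]
side 195 [287.5 218. ] [32.2 39.2] 485 [ 0.4468 -0.0757  0.031 ]
side 210 [279.1 247.1] [19.  22.9] 238 [ 0.4856 -0.1449  0.031 ]
side 210 [255.4 233.8] [18.6 24.4] 279 [ 0.4185 -0.1581  0.031 ]
flat wrist [310.9  27.6] [55.6 61.8]
flat wrist [320.2  91.6] [52.4 54.8]
flat side [279.5 248.7] [23.9 26.3]
flat side [256.1 234.5] [23.1 26. ]
```

Both lids match the flat outline in both views, and the jar is where it was. I'm handing in.

```bash
python3 -c "
from station import env
print(env.hand_in())"
```

```text
the job is handed in; nothing more can be done
None
```

The job is handed in at about 23 s: both tins lie flat and lid up in the tray, moved in the order asked, and the jar, bottle, marver and paddle show no displacement in the side view; I did view 12 pictures, over the limit of 10.

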